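# Fit the stone to the edge-tool carrier and hold it up tipped

## Robot

A 6-joint arm with a two-finger parallel gripper is mounted at the origin on the work surface. World frame = base frame: x ahead of the robot, y to its left, z up, the work surface at z = 0. Lengths are in mm, angles in rad, forces in N, time in s.
With the tool pointing down it reaches from about 275 to 750 mm from the base axis. Payload 10.2 kg.
Tool frame: the origin (TCP) lies between the finger pads; the fingertips stand 8 mm ahead of it and the grasp point (between the pads) lies 11 mm behind it; z points along the fingers, y is the line along which they close (so a half turn about z gives the same grasp; the last joint's range is limited). The gripper opens to 85 mm and grips with 20 to 120 N. Pads are 22 mm wide; open, the fingers measure 114 mm over their backs; the gripper's body (76 mm by 85 mm) begins 54 mm behind the grasp point. The pads swing forward as they close: fully open they stand 13 mm farther back than shut.
Start: joints at [-1.422, 0.313, 1.498, -0, 1.331, -0.223], TCP at [190.717, -489.14, 239.294] pointing down, gripper open.
Joint ranges: [-2.94, 2.94], [-0.97, 2.17], [0.19, 2.56], [-1.23, 4.37], [0.02, 3.11], [-2.88, 2.88]. Speed limits (rad/s): [2.39, 2.39, 3.01, 3.14, 3.14, 3.14].

## Interface

Orientations are given as a unit quaternion [w, x, y, z].
In Python, from rig import * gives the robot as it stands.
- The arm moves only by the shell command python3 -m handwheel 'ROWS' [FORCE]. ROWS is JSON, a list that holds one entry, the list of rows, each a list of 7 numbers: the shift along the world's x, y, z in mm, then the turn, a rotation vector about the world's x, y, z in degrees, then the opening, from -1 (shut) to 1 (fully open). A call has 1 to 8 rows; each row shifts and turns the commanded pose from where the row before left it; what a row does not reach is not made up. A row lasts 1/8 s, in which the tool goes at most 62.5 mm and 10.7 degrees, less where a joint would pass 70% of its speed; a pose out of reach is approached as far as the arm can. A call is refused whole if a number of a shift passes 62.5 or a number of a turn 10.7, either way. A call with a gripper value outside its range is refused whole. The fingers move at their own pace and stop on an object; FORCE is the grip in N (left out, the last holds). Time passes only in rows, so rows that do not move let the fingers close. It gives the time, the measured TCP pose, the force, the opening and the grip force at its end, in the units of the state.
- sense(): the state, without advancing time (a new reading comes with each control period).
- capture(name): name is "scene" or "side" or "wrist"; returns a dict with "image" (480x640x3 uint8, red, green, blue), "fx", "fy", "cx", "cy" (pixels), "rvec" (rotation vector, rad) and "tvec" (3), from world to camera coordinates, as OpenCV has them; the wrist camera has in their place "hand_eye" (4x4, takes a point from camera to tool coordinates, whose origin is the TCP and whose axes are the flange's). Camera axes: x right, y down, z forward; pixel columns grow to the right and rows downward; lengths in mm; the calibration is good to about 2 mm. A picture is of the moment at which its call begins: read the wrist's pose just before it. There is no depth.
- finish_job(): hands the job in; it is judged then, once.
The state is a dict: "time_s": time; "joints": joint angles; "dq": joint speeds; "tau": joint torques, N m; "eef_pos": TCP position; "ee_rot": TCP orientation; "force": force on the tool from outside, world axes, zero at the start; "wrist_torque": the same for the moment, N m; "grip_width": opening from 0.0 (shut) to 1.0 (fully open); "grip_force": force on a finger pad.
Only numpy, scipy, OpenCV 4.12 (cv2) and the standard library are available. Lean on these libraries where they do the work, as an engineer would, in place of code of your own. Each camera call takes 0.05 s, during which the arm holds its last target. There are 200 camera calls.

## Task

While the stone carrier still stands in the wooden rack, put the sharpening stone whose size fills the carrier's recess into it and press it flush. Then draw the carrier out of the rack, tip it over to about 45 degrees to any side with the stone still lying home in the recess, and keep it held there in the gripper, still, at least 15 cm above the bench: the program finishes while holding it. Grip the carrier and not the stone, and leave the other two stones, the knobbed guide, the bottle and the wax block where they are.

Things in the scene. Friction and masses are not known exactly. Their poses are not given: they have to be found in the camera images.
- rack: fixed wooden block 240 x 80 x 40 mm (x, y, z) with two pockets, each 53 x 27 mm and 28 mm deep, centred 60 mm either way from the middle along its x. Origin: centre of its underside, on the bench, z up. Its place and yaw vary; the stone carrier stands in one pocket, the knobbed guide in the other; which in which varies.
- carrier: stone carrier, 0.17-0.35 kg: aluminium block 84 x 42 x 42 mm (x, y, z; 30 to 72 mm above origin) on a black foot 50 x 24 x 30 mm standing loosely in a rack pocket. Origin: centre of the foot's underside, z up, x parallel to the rack's x or nearly. Grip its flat y sides, free above the rack's top (28 mm above origin). A steel fence sticks out 9 mm at the +x end. It lifts straight out.
- recess_floor (a point): centre of the recess's floor in the carrier, 56 mm above the carrier's origin; axes as the carrier
- carrier_top (a point): centre of the mouth of the open rectangular recess in the carrier's flat top face, 72 mm above the carrier's origin; axes as the carrier. The recess is 48 x 26 mm (x, y), 16 mm deep, with chamfered edges
- stone: the sharpening stone that fills the recess: a plain dark grey block 44 x 22 x 16 mm (x, y, z), about 35 g, lying flat on the bench. Origin: centre of its underside, z up. When home in the recess, with 2 mm of play all round, its top is flush with the carrier's top and its origin is at recess_floor. It is the same either way round.
- short_stone: like the stone but 28 x 22 x 16 mm: too short; a bystander. Origin: centre of its underside. The three stones lie on the bench in varying places and order.
- long_stone: like the stone but 62 x 22 x 16 mm: too long to go in; a bystander. Origin: centre of its underside
- knob_guide: another aluminium hand guide of the same length, in the rack's other pocket; it has a round black knob, 32 mm across, up to 86 mm above its origin, and no recess; a bystander. Origin: centre of the underside of its foot
- shaker: clear plastic bottle, 80 mm across, 190 mm high, standing on the bench; a bystander. Origin: centre of its underside
- wax_block: white wax block 90 x 35 x 22 mm lying on the bench; a bystander. Origin: centre of its underside
Not all that is in view belongs to the job. Leave any blue or pink look-alike of the carrier alone.

How it is judged (in metres and radians):
On the way, in this order (a step that is already met when the one before it is completed fails the run):
1. the stone is flush in the recess while the carrier still stands down in the rack (z of stone in the frame of recess_floor between -0.004 and 0.002 m and distance between stone and recess_floor below 0.006 m and angle between the z axis of stone and the z axis of carrier, either way round below 0.06 rad and angle between the x axis of stone and the x axis of carrier, either way round below 0.2 rad and z of carrier in the frame of rack below 0.017 m and angle between carrier's own z axis and vertical below 0.08 rad), for 0.3 s.
2. the carrier is drawn out clear of the rack with the stone in it (z of stone in the frame of recess_floor between -0.004 and 0.005 m and distance between stone and recess_floor below 0.009 m and angle between the z axis of stone and the z axis of carrier, either way round below 0.2 rad and angle between the x axis of stone and the x axis of carrier, either way round below 0.2 rad and height (world z) of carrier above 0.06 m and contact force between carrier and rack below 0.1 N and contact force between carrier and the fingers above 1 N), for 0.1 s.
At the end, for the whole second after the job is handed in: The carrier is held by the fingers, still, clear of the rack, its origin more than 140 mm above the bench and its z axis 34 to 56 degrees off vertical; the stone lies in its recess untouched by the fingers, within 3.5 mm of flush, 7 mm of the floor's centre and 7 degrees of parallel (z of stone in the frame of recess_floor between -0.004 and 0.0035 m and distance between stone and recess_floor below 0.007 m and angle between the z axis of stone and the z axis of carrier, either way round below 0.12 rad and angle between the x axis of stone and the x axis of carrier, either way round below 0.2 rad and angle between carrier's own z axis and vertical between 0.6 and 0.98 rad and height (world z) of carrier above 0.14 m and contact force between carrier and the fingers above 2 N and contact force between stone and the fingers below 0.3 N and contact force between carrier and rack below 0.1 N and linear speed of carrier below 0.03 m/s and angular speed of carrier below 0.15 rad/s); the arm keeps its last pose, push and grip.
It fails at once if the short stone is moved more than 30 mm (distance of short_stone from where it was at the start of the episode above 0.03 m).
It fails at once if the long stone is moved more than 30 mm (distance of long_stone from where it was at the start of the episode above 0.03 m).
It fails at once if the knobbed guide is moved more than 30 mm (distance of knob_guide from where it was at the start of the episode above 0.03 m).
It fails at once if the bottle is moved more than 30 mm (distance of shaker from where it was at the start of the episode above 0.03 m).
It fails at once if the wax block is moved more than 30 mm (distance of wax_block from where it was at the start of the episode above 0.03 m).
It also fails if it takes over 64 s, if anything falls off the work surface, if the arm or the gripper's body presses on something with over 40 N, if the wrist force passes 120 N, or if a joint passes its speed limit or range.

## Working session

There is one attempt and no reset: what is moved stays moved. The work goes in short steps, Python scripts to look and compute and a shell command to move; the robot and the scene stay as the last step left them, time stands still between calls to the robot, and variables do not carry over. Pictures are saved under pics/ and viewed, at most 12 in all, crops included, and the job is handed in when it is done.

```bash
ls; mkdir -p pics
python3 - <<'E'
from rig import *
import cv2
for n in("scene","side"):
    c=capture(n); cv2.imwrite(f"pics/{n}0.png",c["image"][:,:,::-1]); print(n,{k:c[k] for k in c if k!="image"})
print(sense())
E
```

```text
pics
scene {'fx': 559.2900079707473, 'fy': 559.2900079707473, 'cx': 314.2962789083181, 'cy': 251.89807675528618, 'rvec': array([ 1.62386818,  1.92118054, -0.76885592]), 'tvec': array([ 106.34902812, -310.19513103, 1655.1662675 ])}
side {'fx': 443.93425685632366, 'fy': 443.93425685632366, 'cx': 320.0596334793396, 'cy': 229.42860941037688, 'rvec': array([ 2.11714287, -0.35540379,  0.16995457]), 'tvec': array([-550.43339007,  167.6598571 ,  748.82053281])}
{'time_s': 0.1, 'joints': array([-1.42241395e+00,  3.13408833e-01,  1.49833324e+00,  1.09073609e-05,
        1.33099598e+00, -2.23403983e-01]), 'dq': array([-0.00104166, -0.00021025, -0.00054825, -0.00029438, -0.00098821,
       -0.00229214]), 'tau': array([ 2.51720798e-03, -4.12897289e+01, -2.60139692e+01, -2.10741032e-04,
        3.02167980e-03,  1.65752340e-05]), 'eef_pos': array([ 190.67980608, -488.92483345,  238.79522105]), 'ee_rot': array([-5.72099189e-04,  9.82771640e-01,  1.84823094e-01,  2.67705821e-05]), 'force': array([ 0.25111567, -0.1679749 , -0.97941052]), 'wrist_torque': array([ 0.04967583, -0.00335204, -0.03658338]), 'grip_force': 0.0, 'grip_width': 0.9974490296987341}
```

View pics/scene0.png

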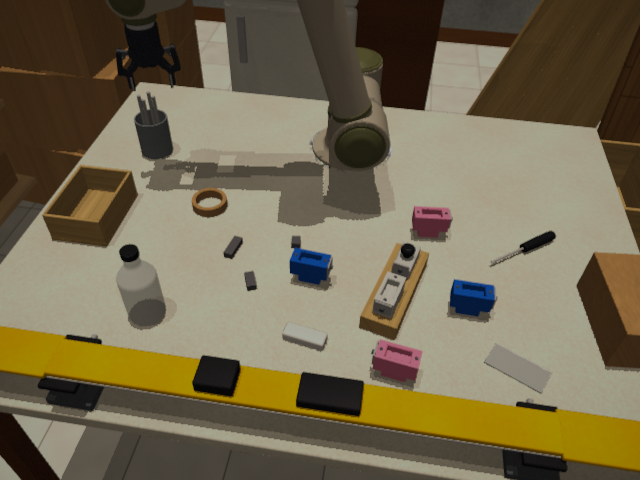

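View pics/side0.png

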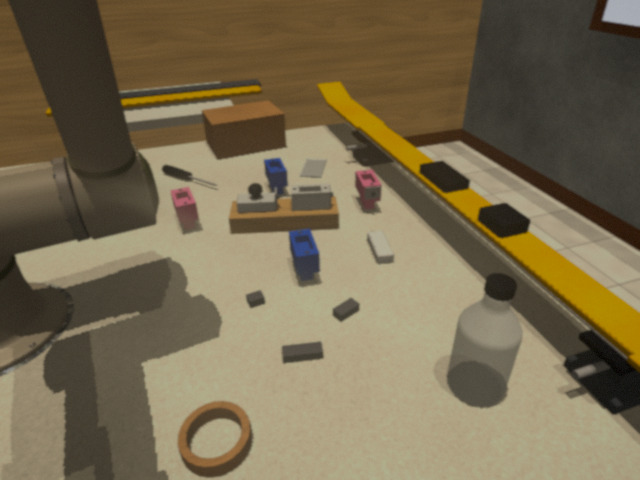

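Scene view: three dark stones lie at (233,247), (296,242) and (250,281). In the side view they are at (302,352), (256,298) and (346,309). The grey carrier with its recess is at (390,290) in the rack's near pocket, and the knobbed guide is at (405,258). Blue and pink look-alikes stand around the rack. Next I'll measure the stones.

```bash
cat > h.py <<'E'
from rig import *
import cv2, numpy as np
from scipy.spatial.transform import Rotation as R
def cam(c,s=None):
    """returns camera centre, R_cw (cam->world)"""
    if "hand_eye" in c:
        q=s["ee_rot"]; Rt=R.from_quat([q[1],q[2],q[3],q[0]]).as_matrix(); H=np.array(c["hand_eye"])
        return Rt@H[:3,3]+s["eef_pos"], Rt@H[:3,:3]
    M=cv2.Rodrigues(np.array(c["rvec"]))[0]; return -M.T@np.array(c["tvec"]), M.T
def rays(c,px,s=None):
    o,M=cam(c,s); p=np.atleast_2d(px).astype(float)
    d=np.c_[(p[:,0]-c["cx"])/c["fx"],(p[:,1]-c["cy"])/c["fy"],np.ones(len(p))]@M.T
    return o,d/np.linalg.norm(d,axis=1)[:,None]
def plane(c,px,z,s=None):
    o,d=rays(c,px,s); return o+d*((z-o[2])/d[:,2])[:,None]
def tri(o1,d1,o2,d2):
    A=[];b=[]
    for o,d in((o1,d1),(o2,d2)):
        P=np.eye(3)-np.outer(d,d);A.append(P);b.append(P@o)
    A=np.vstack(A);b=np.hstack(b);x=np.linalg.lstsq(A,b,rcond=None)[0]
    return x,np.linalg.norm(A@x-b)
def shot(name,tag):
    s=sense(); c=capture(name); cv2.imwrite(f"pics/{tag}.png",c["image"][:,:,::-1]); return c,s
def rect(pts):
    (x,y),(w,h),a=cv2.minAreaRect(pts[:,:2].astype(np.float32))
    if w<h: w,h,a=h,w,a+90
    return np.round([x,y,w,h,(a+90)%180-90],1)
E
python3 - <<'E'
from h import *
S={}
for n,pp in(("scene",[(233,247),(296,242),(250,281)]),("side",[(302,352),(256,298),(346,309)])):
    c=capture(n); g=c["image"].max(axis=2); m=(g<95).astype(np.uint8)
    k,l,st,ce=cv2.connectedComponentsWithStats(m)
    for i,(u,v) in enumerate(pp):
        j=l[v,u]; pts=np.argwhere(l==j)[:,::-1]
        S[n,i]=rays(c,ce[j]); o,d=S[n,i]
        print(n,i,ce[j],st[j],g[v,u],rect(plane(c,pts,8)))
for i in range(3): print(tri(S["scene",i][0],S["scene",i][1][0],S["side",i][0],S["side",i][1][0]))
c1=capture("scene");c2=capture("side")
for a,b in(((390,287),(312,190)),((408,250),(256,189)),((145,308),(483,362)),((305,335),(380,246))):
    o,d=rays(c1,a);p,e=rays(c2,b);print(a,tri(o,d[0],p,e[0]))
im=c1["image"][200:350,220:440,::-1]
cv2.imwrite("pics/crop1.png",cv2.resize(im,None,fx=3.6,fy=3.6,interpolation=cv2.INTER_CUBIC))
E
```

```text
scene 0 [232.98360656 247.21721311] [224 236  19  23 244] 74 [ 475.2 -228.6   73.3   28.4   -9.4]
scene 1 [295.56565657 242.15151515] [291 236  10  12  99] 74 [429.6 -85.1  38.2  21.8  10.2]
scene 2 [250.03468208 280.97687861] [245 272  12  19 173] 75 [ 572.9 -163.7   54.4   21.9   22.7]
side 0 [302.11054422 352.26190476] [283 343  40  20 588] 85 [ 474.8 -228.7   59.4   30.9  -11.1]
side 1 [255.2247191  299.04494382] [247 292  17  15 178] 83 [431.2 -83.7  32.8  26.4 -83.2]
side 2 [345.50967742 309.67419355] [334 300  24  21 310] 86 [ 572.5 -162.8   49.3   28.6   21. ]
(array([ 475.08390365, -228.96760378,    7.60219875]), np.float64(0.3532584792414773))
(array([431.33245631, -84.38531385,   7.85326279]), np.float64(0.5392452120910678))
(array([ 572.6492515 , -163.01426585,    7.27938518]), np.float64(0.7237439572834391))
(390, 287) (array([608.52415193, 144.66238843,  83.8894727 ]), np.float64(5.793075809678378))
(408, 250) (array([493.53322017, 178.48426506,  88.36156618]), np.float64(1.0291246046020641))
(145, 308) (array([ 707.14419347, -354.19580286,   33.20183123]), np.float64(1.0328761510731552))
(305, 335) (array([704.60284522, -15.05306609,  13.15590136]), np.float64(1.5146059998229204))
```

View pics/crop1.png

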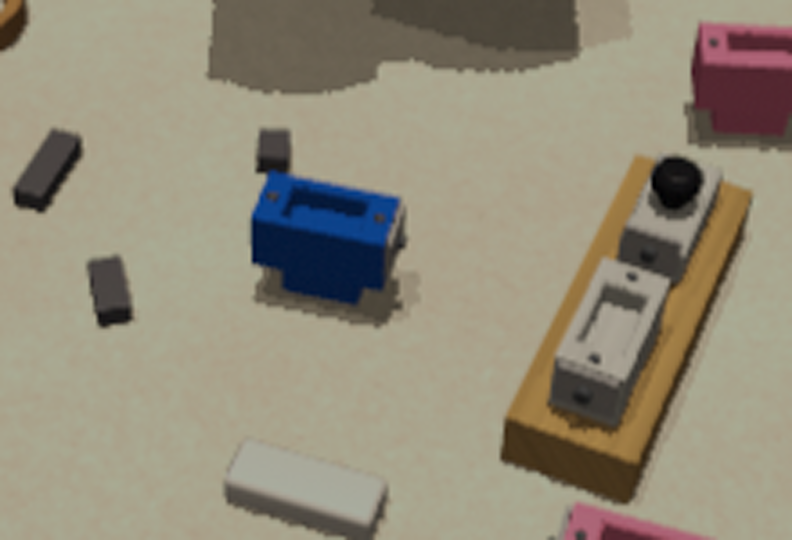

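Judged by its measured length, the stone is the one at scene (250,281) and side (346,309). It lies between the long stone (233,247), which reads about 60 mm, and the short stone (296,242), which reads about 30 mm. The carrier is the grey block with a recess at (390,290), the only unpainted one. I'll fly over the stone and look with the wrist camera.

```bash
python3 -m handwheel '[[[47,40,0,0,0,0,1],[47,40,0,0,0,0,1],[47,40,0,0,0,0,1],[47,40,0,0,0,0,1],[47,40,0,0,0,0,1],[47,40,0,0,0,0,1],[47,40,0,0,0,0,1],[30,35,-30,0,0,0,1]]]' && python3 -m handwheel '[[[0,0,0,0,0,0,1],[0,0,0,0,0,0,1]]]'
python3 - <<'E'
from h import *
c,s=shot("wrist","w1"); print(s["eef_pos"],s["ee_rot"],s["joints"],c["hand_eye"],c["fx"],c["cx"],c["cy"])
o,M=cam(c,s)
p=M.T@(np.array([572.6,-163,8])-o); print(p[:2]/p[2]*c["fx"]+[c["cx"],c["cy"]])
E
```

```text
time_s: 1.3
eef_pos: [552.1, -172.7, 210.5]
ee_rot: [0.001, 0.983, 0.185, 0.002]
force: [0.4, -1.5, 0.4]
grip_width: 1.0
grip_force: 0.0
time_s: 1.55
eef_pos: [549.6, -174.6, 209.6]
ee_rot: [0.0, 0.983, 0.185, 0.0]
force: [0.2, -0.5, -0.1]
grip_width: 1.007
grip_force: 0.0
[ 549.58468238 -174.60399571  209.64303166] [2.24105859e-04 9.82776073e-01 1.84800264e-01 5.09566886e-05] [-5.10568428e-01  4.49121560e-01  1.38127932e+00 -2.88143893e-04
  1.31082608e+00  6.88564663e-01] [[-9.34732893e-05 -9.52602047e-01 -3.04219214e-01  7.71569883e+01]
 [ 9.99999881e-01  5.66179222e-05 -4.84544104e-04  8.15479042e-01]
 [ 4.78801966e-04 -3.04219223e-01  9.52601929e-01 -1.35429052e+02]
 [ 0.00000000e+00  0.00000000e+00  0.00000000e+00  1.00000000e+00]] 411.81069105440565 320.37066893514657 243.35801597003524
[316.46569574 177.95697575]
```

View pics/w1.png

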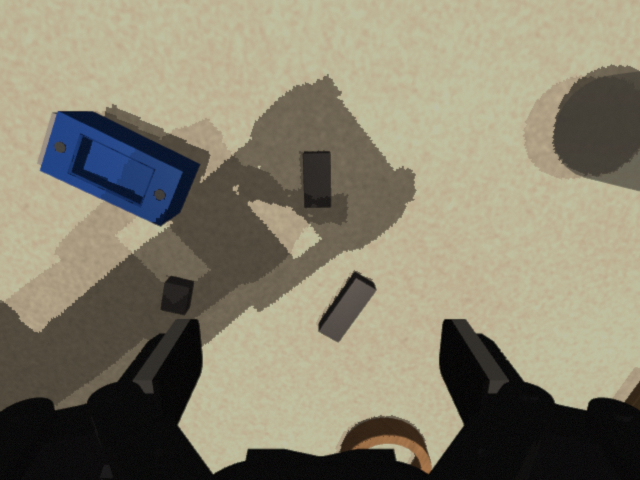

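The wrist view shows the stone at (316,180), aligned with the tool, the long stone at (347,307) and the short stone at (177,295). Now its exact outline.

Run:
```python
from h import *
c,s=shot("wrist","w2"); im=c["image"]; g=im.max(axis=2)
print(im[160:205:10,316],im[180,280])
for t in(60,70,80):
    l=cv2.connectedComponents((g<t).astype(np.uint8))[1]; pts=np.argwhere(l==l[170,316])[:,::-1]
    (mn,mx)=pts.min(0),pts.max(0); print(t,len(pts),mn,mx,cv2.minAreaRect(pts.astype(np.float32)))
    print(rect(plane(c,pts,16,s)))
```

```text
[[48 43 40]
 [48 43 41]
 [47 43 40]
 [47 44 41]
 [29 27 25]] [116 106  88]
60 1540 [302 151] [330 207] ((315.8354187011719, 178.9166259765625), (56.407371520996094, 27.266477584838867), 88.56790161132812)
[ 572.5 -163.3   45.    22.    22.3]
70 1576 [302 151] [330 207] ((315.80694580078125, 179.00439453125), (56.576297760009766, 27.606508255004883), 88.69805145263672)
[ 572.4 -163.2   45.3   22.2   22.6]
80 1643 [300 150] [331 208] ((315.6317443847656, 179.1224822998047), (58.107051849365234, 29.271564483642578), 87.91743469238281)
[ 572.3 -163.2   46.5   23.8   22.5]
```

```bash
python3 -m handwheel '[[[12,6,-30,0,0,1,1],[11,5,-40,0,0,0,1],[0,0,-40,0,0,0,1],[0,0,-35,0,0,0,1],[0,0,-20,0,0,0,0],[0,0,0,0,0,0,0],[0,0,0,0,0,0,0]]]'
python3 - <<'E'
from h import *
c,s=shot("wrist","w3"); g=c["image"].max(axis=2)
o,M=cam(c,s);p=M.T@(np.array([572.5,-163.3,16])-o);u=p[:2]/p[2]*c["fx"]+[c["cx"],c["cy"]];print(u,s["eef_pos"])
l=cv2.connectedComponents((g<70).astype(np.uint8))[1]; pts=np.argwhere(l==l[int(u[1]),int(u[0])])[:,::-1];print(len(pts),rect(plane(c,pts,16,s)))
q=s["ee_rot"];print(R.from_quat([q[1],q[2],q[3],q[0]]).as_matrix().round(4))
E
```

```text
time_s: 2.52
eef_pos: [573.2, -164.0, 45.8]
ee_rot: [0.001, 0.981, 0.193, 0.001]
force: [0.2, 0.1, 0.6]
grip_width: 0.501
grip_force: 0.0
[316.49349394 297.12594533] [ 573.20438782 -164.01985227   45.79049996]
5045 [ 574.1 -162.7   48.2   22.1   22.2]
[[ 0.9255  0.3788  0.002 ]
 [ 0.3788 -0.9255 -0.0011]
 [ 0.0015  0.0018 -1.    ]]
```

```bash
python3 -m handwheel '[[[0,0,-20,0,0,0,0],[0,0,-8.5,0,0,0,0],[0,0,0,0,0,0,-1],[0,0,0,0,0,0,-1],[0,0,0,0,0,0,-1],[0,0,0,0,0,0,-1],[0,0,0,0,0,0,-1]]]' 30 && python3 -m handwheel '[[[0,0,20,0,0,0,-1],[0,0,40,0,0,0,-1],[0,0,50,0,0,0,-1],[0,0,50,0,0,0,-1],[0,0,30,0,0,0,-1],[0,0,0,0,0,0,-1]]]'
python3 - <<'E'
from h import *
c,s=shot("wrist","w4"); print(s["joints"])
E
```

```text
time_s: 3.45
eef_pos: [573.0, -163.3, 16.4]
ee_rot: [0.0, 0.981, 0.193, 0.0]
force: [0.1, 0.3, 5.7]
grip_width: 0.245
grip_force: 31.5
time_s: 4.2
eef_pos: [573.4, -163.4, 207.7]
ee_rot: [0.001, 0.981, 0.193, 0.002]
force: [0.6, -0.6, -0.7]
grip_width: 0.248
grip_force: 30.9
[-4.74021448e-01  4.91621639e-01  1.32130900e+00  7.45825144e-06
  1.32457429e+00  7.07466785e-01]
```

View pics/w4.png

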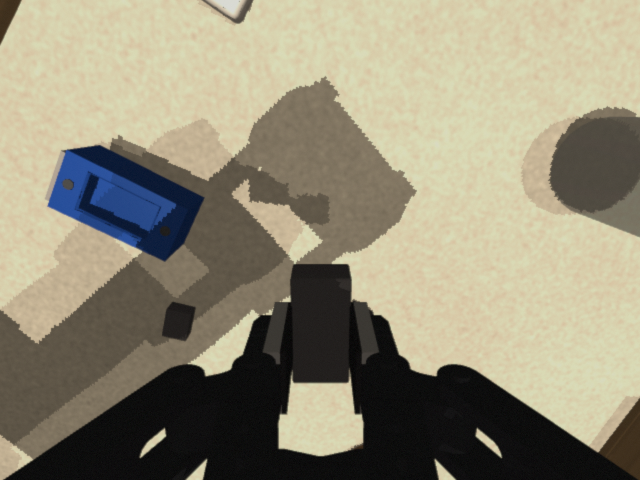

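The stone is held between the pads at (321,330), the fingers gripping only its upper part. I'll carry it toward the rack, turning to roughly the rack's yaw.

```bash
python3 -m handwheel '[[[-2,52,0,0,0,-6,-1],[-2,54,0,0,0,-7,-1],[-2,54,0,0,0,-7,-1],[-2,54,0,0,0,-7,-1],[-2,54,0,0,0,-7,-1],[-3,54,0,0,0,-4,-1],[0,0,0,0,0,0,-1],[0,0,0,0,0,0,-1]]]'
python3 - <<'E'
from h import *
c,s=shot("wrist","w5"); print(s["joints"])
E
```

```text
time_s: 5.25
eef_pos: [559.3, 158.4, 204.3]
ee_rot: [0.0, 0.991, -0.136, -0.001]
force: [-0.1, -0.3, -0.5]
grip_width: 0.246
grip_force: 30.9
[ 7.47571993e-02  4.65106744e-01  1.37119407e+00 -2.99072310e-04
  1.30775699e+00  1.91908081e+00]
```

View pics/w5.png

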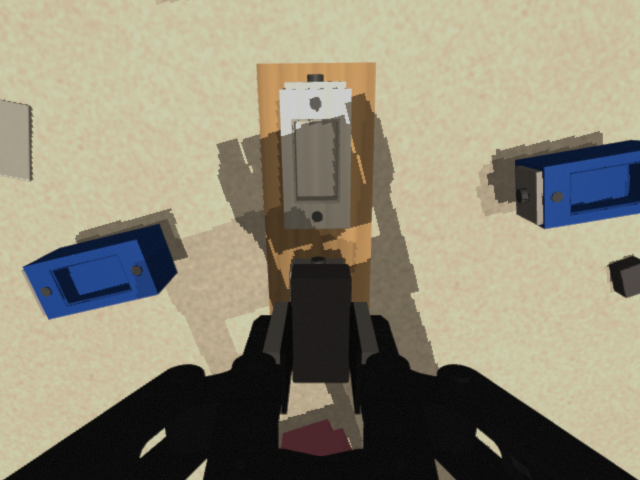

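Wrist view: the carrier's top spans cols 280–351, rows 88–228. Its screws are at (316,103) and (317,217) and the recess at (294–341, 119–201). The held stone is at (321,325). I'll measure the screw centroids here and from a second position for height.

```bash
cat > scr.py <<'E'
from h import *
import sys,pickle
def screws(c,boxes):
    g=c["image"].max(axis=2).astype(float); out=[]
    for (u,v) in boxes:
        w=g[v-10:v+11,u-10:u+11]; m=(w<0.62*np.median(w)).astype(np.uint8)
        k,l,st,ce=cv2.connectedComponentsWithStats(m); j=1+np.argmin(np.linalg.norm(ce[1:]-10,axis=1)-0.05*st[1:,4])
        out.append(ce[j]+[u-10,v-10]); print(st[j],np.round(out[-1],1))
    return np.array(out)
E
python3 - <<'E'
from scr import *
c,s=shot("wrist","w6"); p=screws(c,[(316,103),(317,217)]); pickle.dump((p,{k:c[k] for k in c if k!="image"},s),open("v1.pkl","wb"))
print(plane(c,p,84,s))
g=c["image"].max(axis=2); print(g[255:400:3,320],g[340,270:370:2], g[290,270:370:2])
print("recess row",g[185,275:356].tolist()); print("recess col",g[105:235,330].tolist())
E
python3 -m handwheel '[[[0,30,0,0,0,0,-1],[0,30,0,0,0,0,-1],[0,0,0,0,0,0,-1],[0,0,0,0,0,0,-1]]]'
python3 - <<'E'
from scr import *
c,s=shot("wrist","w7"); print(s["eef_pos"]); q,c0,s0=pickle.load(open("v1.pkl","rb"))
o,M=cam(c,s)
pr=[]
for x in plane(c0,q,84,s0):
    p=M.T@(x-o); pr.append((p[:2]/p[2]*c["fx"]+[c["cx"],c["cy"]]).astype(int))
print(pr); p=screws(c,pr)
o0,d0=rays(c0,q,s0); o1,d1=rays(c,p,s)
for i in(0,1): print(tri(o0,d0[i],o1,d1[i]))
print(plane(c,p,84,s))
E
```

```text
[  3   5  11  14 113] [314.2 104. ]
[ 4  5 11 10 87] [316.1 216.6]
[[639.09807507 138.1630234   84.        ]
 [573.14538151 155.78820622  84.        ]]
[ 71  26  42  32  27  28  27  26  29  32  31  33  30  32  28  31  33  30
  31  31  29  31  30  31  29  32  31  29  31  31  30  32  31  31  31  31
  31  34  32  30  33  31  38 186 185 180 185 190 185] [53 55 55 55 54 53 15  9 10 10 10 19 33 33 30 31 30 32 30 32 29 31 31 28
 32 32 30 32 30 30 31 32 30 30 33 31 33 30 30 27 10  7  7  9 16 43 54 55
 54 54] [ 72  73  74  71  68  71  74  74  78  79  74  33  31  32  31  30  30  29
  30  31  30  30  35  31  30  31  30  31  31  30  29  33  31  33  30  30
  30  32  32  31  37  93  97  97  98  99 100 100 103 107]
recess row [105, 107, 106, 103, 95, 74, 75, 94, 113, 114, 114, 113, 114, 113, 116, 115, 116, 113, 104, 97, 82, 89, 112, 116, 115, 115, 116, 115, 116, 115, 115, 115, 115, 115, 114, 115, 118, 120, 120, 121, 122, 123, 121, 119, 117, 117, 117, 116, 116, 115, 115, 115, 116, 116, 117, 116, 117, 115, 113, 105, 82, 74, 94, 96, 106, 115, 115, 116, 116, 116, 117, 117, 118, 119, 119, 109, 107, 108,
[... 505 characters left out ...]
7, 99, 111, 113, 113, 111, 113, 112, 112, 112, 112, 113, 112, 113, 112, 113, 112, 111, 112, 112, 111, 112, 112, 112, 111, 112, 109, 101, 99, 100, 99, 95, 81]
time_s: 5.85
eef_pos: [559.9, 217.6, 205.5]
ee_rot: [0.0, 0.991, -0.137, -0.0]
force: [-0.1, -1.0, -0.5]
grip_width: 0.245
grip_force: 30.9
[559.89813484 217.63551607 205.54803715]
[array([413,  75]), array([407, 192])]
[  5   4  12  14 122] [413.7  75.3]
[ 6  5 11 11 94] [407.9 192.1]
(array([639.08959116, 138.15534945,  84.82863028]), np.float64(0.009542759364470984))
(array([573.35082084, 155.71009826,  85.0081406 ]), np.float64(0.04918780670771665))
[[639.11110532 137.96986328  84.        ]
 [573.07393026 155.55219819  84.        ]]
```

Run:
```python
from scr import *
q,c,s=pickle.load(open("v1.pkl","rb"))
im=cv2.imread("pics/w6.png"); g=im.max(axis=2).astype(float)
W=plane(c,[(293.5,185),(340.5,185),(330,118.5),(330,203.5)],84.5,s); print(W)
a=np.radians(-14.9); ex=np.array([np.cos(a),np.sin(a)]); ey=np.array([-ex[1],ex[0]])
print("rim x",W[2:,:2]@ex,"y",W[:2,:2]@ey,"screws mid",plane(c,q,84.5,s).mean(0)[:2]@np.c_[ex,ey])
print("front",np.c_[range(258,290),g[258:290,305:338].mean(1)].round(0).tolist())
print("rear",g[374:390,305:338].mean(1).round(0)); print(g[320,284:300],g[320,342:358])
qq=s["ee_rot"]; T=R.from_quat([qq[1],qq[2],qq[3],qq[0]]).as_matrix()
print("tool x yaw",np.degrees(np.arctan2(T[1,0],T[0,0])))
for px in [(320,277),(320,265),(320,382.5),(291.5,320),(350.5,320)]:
    for dz in(-0.4,-16.4):
        print(px,dz,((plane(c,px,s["eef_pos"][2]+dz,s)[0]-s["eef_pos"])@T).round(2))
```

```text
[[596.60336037 163.74275527  84.5       ]
 [588.65621048 135.54669815  84.5       ]
 [628.69359965 131.35959165  84.5       ]
 [579.10219758 144.9511112   84.5       ]]
rim x [573.77759722 522.35882713] y [311.64337031 282.35190233] screws mid [548.00826444 297.88058976]
front [[258.0, 50.0], [259.0, 43.0], [260.0, 43.0], [261.0, 47.0], [262.0, 52.0], [263.0, 50.0], [264.0, 30.0], [265.0, 26.0], [266.0, 26.0], [267.0, 26.0], [268.0, 26.0], [269.0, 27.0], [270.0, 26.0], [271.0, 26.0], [272.0, 26.0], [273.0, 26.0], [274.0, 27.0], [275.0, 27.0], [276.0, 26.0], [277.0, 26.0], [278.0, 29.0], [279.0, 30.0], [280.0, 31.0], [281.0, 31.0], [282.0, 31.0], [283.0, 31.0], [284.0, 31.0], [285.0, 31.0], [286.0, 31.0], [287.0, 31.0], [288.0, 31.0], [289.0, 31.0]]
rear [ 31.  31.  31.  31.  31.  31.  31.  35.  64. 120. 145. 148. 150. 150.
 150. 152.]
[50. 25. 12.  7. 11. 12. 11. 12. 22. 29. 30. 32. 30. 32. 31. 31.] [30. 33. 33. 31. 32. 31. 27. 15. 11.  8. 12. 11. 10. 11. 31. 52.]
tool x yaw -15.731592113079055
(320, 277) -0.4 [21.83  0.92  0.36]
(320, 277) -16.4 [15.24  0.9  16.37]
(320, 265) -0.4 [26.39  0.92  0.36]
(320, 265) -16.4 [20.33  0.9  16.37]
(320, 382.5) -0.4 [-22.36   0.9    0.44]
(320, 382.5) -16.4 [-34.17   0.88  16.46]
(291.5, 320) -0.4 [ 4.76 -9.58  0.38]
(291.5, 320) -16.4 [ -3.85 -10.84  16.4 ]
(350.5, 320) -0.4 [ 4.75 12.14  0.4 ]
(350.5, 320) -16.4 [-3.86 13.44 16.42]
```

Run:
```python
from scr import *
q,c,s=pickle.load(open("v1.pkl","rb"))
g=cv2.GaussianBlur(cv2.imread("pics/w6.png").max(axis=2),(3,3),0).astype(float)
a=np.radians(-14.9); B=np.array([[np.cos(a),np.sin(a)],[-np.sin(a),np.cos(a)]])
for n,(lo,hi) in dict(L=(288,304),Rr=(328,346)).items():
    rows=np.arange(128,196,2); u=np.array([lo+np.argmin(g[r,lo:hi]) for r in rows])
    print(n,u.tolist())
    for k in range(3):
        f=np.polyfit(rows,u,1); ok=abs(u-np.polyval(f,rows))<1.6; 
        f=np.polyfit(rows[ok],u[ok],1)
    W=plane(c,[(np.polyval(f,r),r) for r in(125,160,195)],84.5,s)[:,:2]
    d=W[0]-W[2]; print(ok.sum(),"yaw",np.degrees(np.arctan2(d[1],d[0])),"y",(W@B.T)[:,1])
im=cv2.imread("pics/w6.png")[60:240,250:380]; cv2.imwrite("pics/c6.png",cv2.resize(im,None,fx=3.3,fy=3.3,interpolation=cv2.INTER_CUBIC))
```

```text
L [300, 294, 294, 294, 294, 294, 294, 294, 294, 294, 294, 294, 294, 294, 294, 294, 294, 294, 295, 294, 295, 295, 295, 295, 295, 295, 295, 295, 295, 295, 295, 295, 295, 295]
33 yaw -15.541713081802946 y [310.32479216 310.55541669 310.79818921]
Rr [336, 336, 336, 336, 336, 336, 335, 336, 336, 336, 336, 335, 335, 335, 335, 336, 336, 335, 335, 335, 335, 335, 335, 335, 335, 335, 335, 335, 336, 335, 335, 335, 335, 335]
34 yaw -16.042077783480888 y [285.06808877 285.47853915 285.9106095 ]
```

View pics/c6.png

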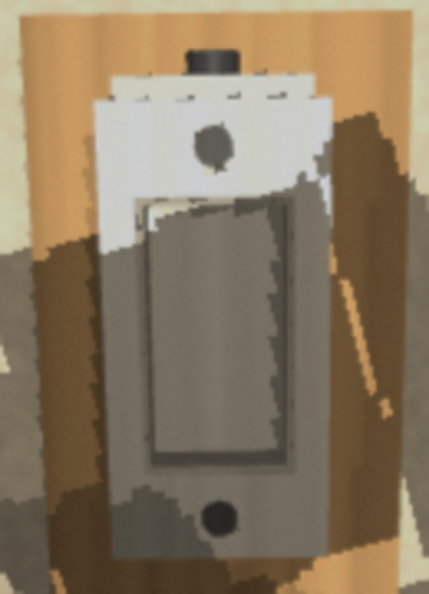

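```bash
python3 -m handwheel '[[[16,-23,-20,0,0,0,-1],[16,-23,-25,0,0,0,-1],[15,-23.5,-25,0,0,0,-1],[0,0,-22,0,0,0,-1],[0,0,0,0,0,0,-1],[0,0,0,0,0,0,-1],[0,0,0,0,0,0,-1]]]'
python3 - <<'E'
from h import *
c,s=shot("wrist","w8"); print(s["eef_pos"],s["force"]); g=cv2.imread("pics/w8.png").max(axis=2)
im=c["image"][200:440,200:440,::-1]
x=shot("side","s8")[0]["image"][150:230,260:380,::-1]
y=shot("scene","sc8")[0]["image"][200:320,340:460,::-1]
cv2.imwrite("pics/m8.png",np.hstack([cv2.resize(y,(400,400)),cv2.resize(im,(400,400))]))
E
```

```text
time_s: 6.78
eef_pos: [607.1, 149.4, 115.1]
ee_rot: [-0.0, 0.991, -0.136, 0.001]
force: [-0.3, 0.5, 0.3]
grip_width: 0.246
grip_force: 30.9
[607.10423654 149.44012587 115.05317409] [-0.29219667  0.5177404   0.33705839]
```

View pics/m8.png

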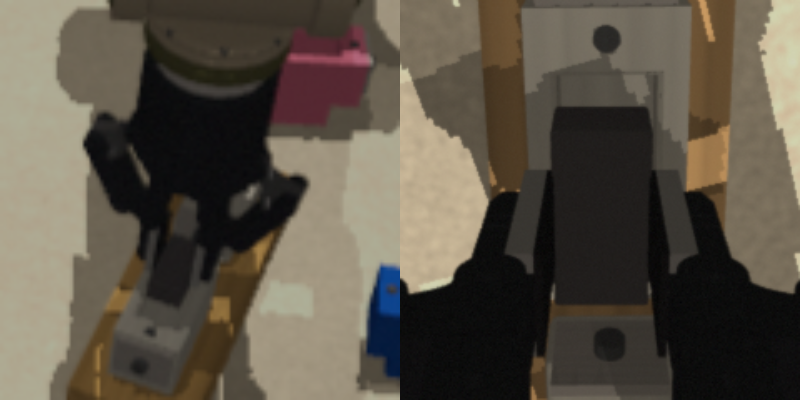

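The wrist half shows the recess rim around the held stone, with the screws at about (606,40) and (609,343) in the crop. The stone sits about 1.2 mm off in tool y, which matches the pose readout. I'll correct that and lower it.

```bash
python3 -m handwheel '[[[-0.2,-1.3,-4,0,0,0,-1],[0,0,-5,0,0,0,-1],[0,0,0,0,0,0,-1],[0,0,-3,0,0,0,-1],[0,0,0,0,0,0,-1]]]' && python3 -m handwheel '[[[0,0,-3,0,0,0,-1],[0,0,0,0,0,0,-1]]]'&& python3 -m handwheel '[[[0,0,-3,0,0,0,-1],[0,0,0,0,0,0,-1]]]'
```

```text
time_s: 7.55
eef_pos: [606.4, 148.1, 101.5]
ee_rot: [0.0, 0.991, -0.137, -0.0]
force: [0.1, -0.4, 0.1]
grip_width: 0.247
grip_force: 30.9
time_s: 7.8
eef_pos: [606.4, 148.1, 98.5]
ee_rot: [0.0, 0.991, -0.137, -0.0]
force: [0.6, 0.4, -0.7]
grip_width: 0.247
grip_force: 30.9
time_s: 8.05
eef_pos: [606.4, 148.0, 95.5]
ee_rot: [0.0, 0.991, -0.137, -0.0]
force: [-0.1, -0.5, -0.9]
grip_width: 0.247
grip_force: 30.9
```

```bash
python3 -m handwheel '[[[0.4,0,-2,0,0,0,-1],[0,0,0,0,0,0,-1],[0,0,0,0,0,0,-1]]]' && python3 -m handwheel '[[[0,0,0,0,0,0,-0.4],[0,0,0,0,0,0,-0.25],[0,0,0,0,0,0,-0.1],[0,0,0,0,0,0,-0.1],[0,0,20,0,0,0,-0.1],[0,0,30,0,0,0,-0.1],[-25,7,20,0,0,0,-0.1],[-30,8,0,0,0,0,-1]]]' && python3 -m handwheel '[[[0,0,0,0,0,0,-1],[0,0,0,0,0,0,-1]]]'
python3 - <<'E'
from h import *
c,s=shot("wrist","w9"); cv2.imwrite("pics/c9.png",cv2.resize(c["image"][60:320,200:440,::-1],None,fx=2.2,fy=2.2))
E
```

```text
time_s: 8.43
eef_pos: [606.9, 148.1, 93.8]
ee_rot: [-0.0, 0.991, -0.137, 0.0]
force: [0.5, -0.5, 0.0]
grip_width: 0.242
grip_force: 30.9
time_s: 9.43
eef_pos: [552.0, 163.1, 165.3]
ee_rot: [-0.0, 0.991, -0.137, 0.002]
force: [0.4, -0.5, -0.9]
grip_width: 0.251
grip_force: 0.0
time_s: 9.68
eef_pos: [552.5, 162.9, 163.9]
ee_rot: [-0.0, 0.991, -0.137, 0.0]
force: [0.0, 1.2, -0.1]
grip_width: -0.003
grip_force: 0.0
```

View pics/c9.png

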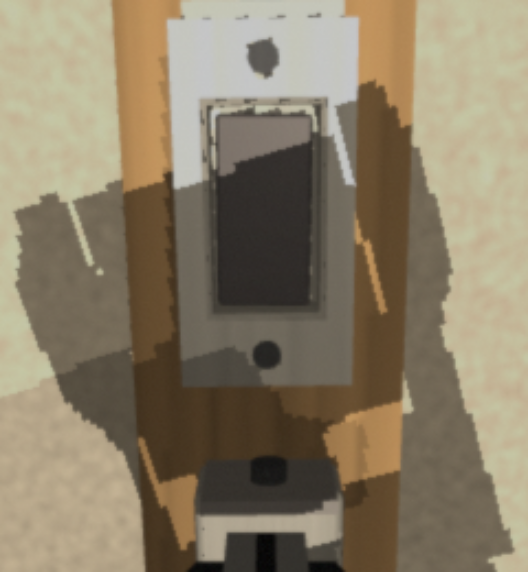

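The stone lies in the recess at about (265,210), apparently flush, with an even gap all round. Now I'll press it with the shut fingertips.

```bash
python3 -m handwheel '[[[27,-7.4,-10,0,0,0,-1],[27.4,-7.4,-20,0,0,0,-1],[0,0,-25,0,0,0,-1],[0,0,-11,0,0,0,-1],[0,0,0,0,0,0,-1],[0,0,-2,0,0,0,-1],[0,0,-2,0,0,0,-1],[0,0,0,0,0,0,-1]]]' && python3 -m handwheel '[[[0,0,-1,0,0,0,-1],[0,0,0,0,0,0,-1]]]' && python3 -m handwheel '[[[0,0,-1,0,0,0,-1],[0,0,0,0,0,0,-1]]]'
```

```text
time_s: 10.72
eef_pos: [606.4, 148.3, 94.1]
ee_rot: [-0.0, 0.991, -0.137, 0.0]
force: [-1.0, -0.7, 0.3]
grip_width: 0.002
grip_force: 0.0
time_s: 10.98
eef_pos: [606.3, 148.2, 92.8]
ee_rot: [0.0, 0.991, -0.137, -0.0]
force: [-0.6, 0.4, 0.6]
grip_width: 0.002
grip_force: 0.0
time_s: 11.22
eef_pos: [606.5, 148.3, 92.1]
ee_rot: [-0.0, 0.991, -0.137, 0.0]
force: [-0.2, 0.4, 3.1]
grip_width: -0.002
grip_force: 1.3
```

```bash
python3 -m handwheel '[[[0,0,-1.5,0,0,0,-1],[0,0,0,0,0,0,-1],[0,0,0,0,0,0,-1],[0,0,0,0,0,0,-1]]]' && python3 -m handwheel '[[[0,0,20,0,0,0,-1],[0,0,30,0,0,0,0.6],[0,0,0,0,0,0,0.6],[0,0,0,0,0,0,0.6],[0,0,0,0,0,0,0.6],[0,0,0,0,0,0,0.6]]]'
python3 - <<'E'
from h import *
c,s=shot("wrist","w10"); cv2.imwrite("pics/c10.png",c["image"][:,:,::-1]); print(s["eef_pos"])
E
```

```text
time_s: 11.72
eef_pos: [606.7, 148.4, 92.1]
ee_rot: [-0.0, 0.991, -0.136, 0.001]
force: [-4.6, -0.2, 13.6]
grip_width: -0.006
grip_force: 6.4
time_s: 12.48
eef_pos: [606.1, 148.2, 139.6]
ee_rot: [0.0, 0.991, -0.137, -0.001]
force: [0.3, 0.1, -0.3]
grip_width: 0.8
grip_force: 0.0
[606.10669952 148.22149097 139.58387354]
```

View pics/c10.png

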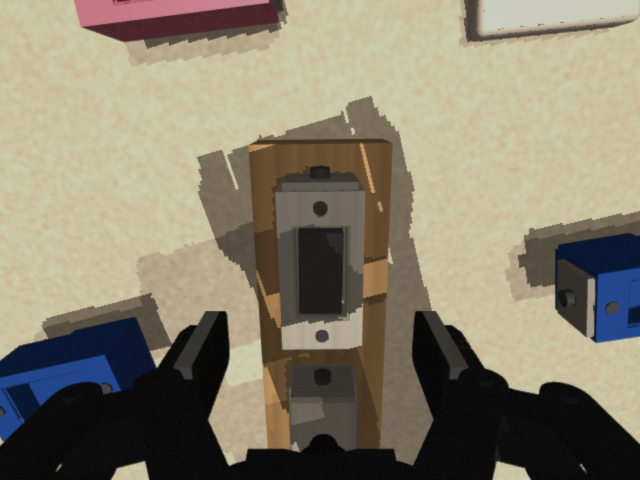

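The stone lies dark and flat in the carrier at (320,270), after the push of about 14 N stopped at the flush height. The fingers straddle the carrier and clear the blue look-alikes. Now to grip the carrier's y sides.

```bash
python3 -m handwheel '[[[0.6,0,-30,0,0,0,0.6],[0,0,-30,0,0,0,0.6],[0,0,-16,0,0,0,0.6],[0,0,-10,0,0,0,0.6],[0,0,0,0,0,0,0.6],[0,0,0,0,0,0,-1],[0,0,0,0,0,0,-1],[0,0,0,0,0,0,-1]]]' 60 && python3 -m handwheel '[[[0,0,0,0,0,0,-1],[0,0,0,0,0,0,-1],[0,0,0,0,0,0,-1]]]' 80
```

```text
time_s: 13.52
eef_pos: [607.5, 148.3, 55.4]
ee_rot: [-0.0, 0.991, -0.137, 0.001]
force: [-0.8, -0.2, 6.1]
grip_width: 0.484
grip_force: 61.5
time_s: 13.9
eef_pos: [607.5, 148.2, 55.5]
ee_rot: [-0.0, 0.991, -0.137, 0.001]
force: [-1.1, -0.9, 6.2]
grip_width: 0.481
grip_force: 79.8
```

```bash
python3 -m handwheel '[[[0,0,5,0,0,0,-1],[0,0,10,0,0,0,-1],[0,0,15,0,0,0,-1],[0,0,20,0,0,0,-1],[0,0,25,0,0,0,-1],[0,0,25,0,0,0,-1],[0,0,0,0,0,0,-1],[0,0,0,0,0,0,-1]]]'
python3 - <<'E'
from h import *
c,s=shot("wrist","w11"); print(s["joints"],s["wrist_torque"])
cv2.imwrite("pics/c11.png",c["image"][:,:,::-1])
E
```

```text
time_s: 14.9
eef_pos: [606.4, 148.2, 153.4]
ee_rot: [0.0, 0.991, -0.137, -0.001]
force: [0.2, -0.1, -3.9]
grip_width: 0.484
grip_force: 81.3
[5.23614857e-02 6.02513211e-01 1.28869939e+00 1.25616820e-05
 1.25200411e+00 1.89711479e+00] [-0.01159706  0.00972412 -0.02216051]
```

View pics/c11.png

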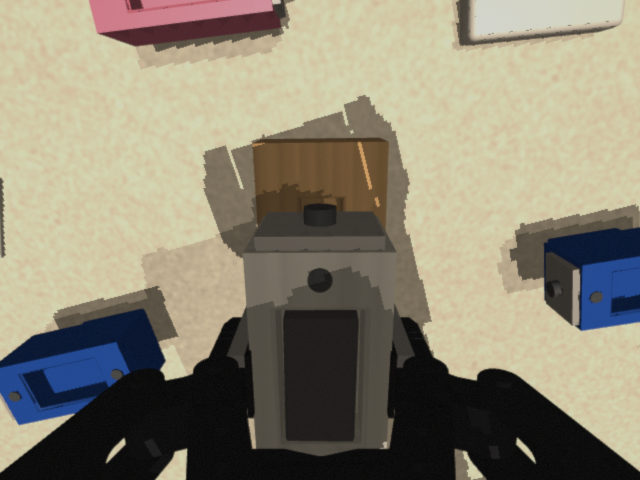

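The carrier is out of the rack with the stone seated at (320,375), weight about 4 N. I'll raise it and tip it.

```bash
python3 -m handwheel '[[[0,0,15,0,0,0,-1],[0,0,25,0,0,0,-1],[0,0,30,-1,-4,0,-1],[0,0,25,-1.5,-5,0,-1],[0,0,15,-1.5,-5,0,-1],[0,0,0,-1.5,-5,0,-1],[0,0,0,-1.5,-5,0,-1],[0,0,0,-1.5,-5,0,-1]]]' && python3 -m handwheel '[[[0,0,0,-1.5,-5,0,-1],[0,0,0,-1.5,-5,0,-1],[0,0,0,-1,-3,0,-1],[0,0,0,0,-1,0,-1],[0,0,0,0,0,0,-1],[0,0,0,0,0,0,-1],[0,0,0,0,0,0,-1],[0,0,0,0,0,0,-1]]]'
python3 - <<'E'
from h import *
c,s=shot("wrist","w12"); q=s["ee_rot"];T=R.from_quat([q[1],q[2],q[3],q[0]]).as_matrix()
print("tilt",np.degrees(np.arccos(-T[2,2])),s["joints"],abs(s["dq"]).max())
cv2.imwrite("pics/c12.png",np.hstack([cv2.resize(c["image"][200:,160:480,::-1],(400,350)),cv2.resize(shot("side","s12")[0]["image"][40:260,200:451,::-1],(400,350))]))
E
```

```text
time_s: 15.95
eef_pos: [606.7, 148.3, 265.0]
ee_rot: [0.039, 0.956, -0.132, 0.259]
force: [0.4, -0.8, -3.0]
grip_width: 0.482
grip_force: 81.2
time_s: 16.95
eef_pos: [607.0, 148.2, 264.3]
ee_rot: [0.056, 0.916, -0.126, 0.377]
force: [0.8, 0.9, -3.5]
grip_width: 0.479
grip_force: 81.2
tilt 44.77335675940812 [ 0.1772201   0.26224137  1.69317953 -0.63917458  0.55267177  2.46445335] 0.0011411897387073977
```

View pics/c12.png

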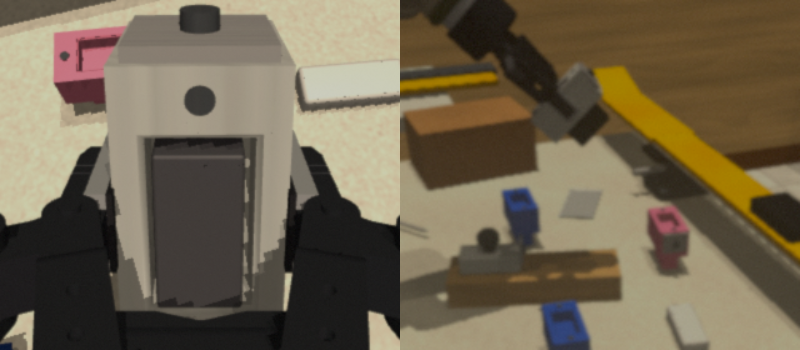

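The carrier hangs at 44.8° and is still. The stone measures about 92 px wide against about 92 expected at the carrier's top plane, so it lies flush, slid just to the end of its play. Handing in.

```bash
python3 -c "
from rig import *
print(finish_job())"
```

```text
the job is handed in; nothing more can be done
None
```

I handed the job in at about 17 s on the robot's clock; no verdict came back. The carrier is held in the gripper, tipped 44.8° and still, with its origin over 200 mm above the bench by my reckoning. The stone looks flush in the recess, and the rack, the wax block and the other stones were left untouched.

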